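# Clamp the lid on the glaze mill jar

### The arm

A 7-joint arm with a two-finger parallel gripper is mounted at the origin on the work surface. World frame = base frame: x ahead of the robot, y to its left, z up, the work surface at z = 0. Lengths are in m, angles in rad, forces in N, time in s.
With the tool pointing down it reaches from about 0.425 to 0.925 m from the base axis. Payload 6.8 kg.
Tool frame: the origin (TCP) lies on the front face of the gripper's body, between the roots of the fingers; the fingertips stand 73 mm ahead of it and the grasp point (between the pads) lies 54 mm ahead of it (env.nose_length is the distance from the TCP to the fingertips, in m); z points along the fingers, y is the direction in which the jaws open and shut (so a half turn about z gives the same grasp; the last joint's range is limited). The gripper opens to 85 mm and grips with 20 to 120 N. Pads are 22 mm wide; open, the fingers measure 114 mm over their backs; the gripper's body (76 mm by 85 mm) begins 54 mm behind the grasp point. The pads swing forward as they close: fully open they stand 13 mm farther back than shut.
Start: joints at [1.137, 0.477, 0.022, 1.555, -0.011, 1.109, -0.083], TCP at [0.216, -0.64, 0.304] pointing down, gripper open.
Joint ranges: [-2.96, 2.96], [-0.34, 2.1], [-1.41, 1.46], [0.24, 2.44], [-1.37, 4.51], [0.17, 1.92], [-2.96, 2.96]. Speed limits (rad/s): [2.39, 2.39, 3.14, 3.14, 3.14, 3.14, 3.14].

### API

Orientations are given as a unit quaternion [w, x, y, z].
In Python, from cell import env, kin, camera, calibration, job gives the robot as it stands. The module is installed in compiled form; this text tells all that it offers. Calls block until the motion is done:
- env.reach(position, orientation): joint-space move of the TCP to a pose.
- env.movel(position, velocity=0.15, rot=None, stop_force=None): straight line of the TCP; rot=None keeps the orientation; velocity is the mean speed in m/s. With stop_force (N) it stops when the force on the tool has changed by that much, and returns True; else False.
- env.goto_joints(angles): joint-space move.
- env.grip(opening, f_grip=None): finger opening in m; f_grip is the grip in N (None keeps the last); returns when the fingers have stopped.
- env.dwell(seconds).
- kin.inverse_kinematics(position, orientation): joint angles nearest the present ones, or None.
- env.get_state(): the state.
- camera(name): name is "side" or "top" or "wrist"; returns (picture, depth): 400x640x3 uint8, blue, green, red; 400x640 float32, m along the optical axis (not along the pixel's ray), 0 where there is no reading.
- calibration(name): a dict with "fx", "fy", "cx", "cy" (pixels), "k1" (the pictures are not rectified: a ray, as slopes to the right and down, at radius r is drawn at 1 + k1 r^2 times it, then the intrinsics apply), "rvec" (rotation vector, rad) and "tvec" (3), from world to camera coordinates, as OpenCV has them. Camera axes: x right, y down, z forward; pixel columns grow to the right and rows downward; lengths in m; the calibration is good to about 2 mm. A picture is of the moment at which its call begins: read the wrist's pose just before it. calibration takes no time and is no camera call; for the wrist camera it gives the pose at the moment of the call.
A pose or a line that the arm cannot do raises env.PlanningError and nothing moves.
- job.job_done(): hands the job in, once; it reports no verdict.
The state is a dict: "time": time; "qpos": joint angles; "joint_velocities": joint speeds; "joint_torque": joint torques, N m; "tcp_pos": TCP position; "orientation": TCP orientation; "force": force on the tool from outside, world axes, zero at the start; "torque": the same for the moment, N m; "opening": finger opening in m.
Only numpy, scipy, OpenCV 4.12 (cv2) and the standard library are available. Lean on these libraries where they do the work, as an engineer would, in place of code of your own. Each camera call takes 0.05 s, during which the arm holds its last target.

### The job

The porcelain jar of the vibrating glaze mill is filled and its lid is on; clamp it shut, ready for milling. Swing the red bridge over the lid until it is fully home, hooked round the other pillar, then screw the black knob down (clockwise) until its rubber foot touches the lid and about a quarter turn beyond, so that the lid is firmly clamped but not overtightened, and let go. Leave the other pots where they stand.

Things in the scene. Friction and masses are not known exactly. Their poses are not given: they have to be found in the camera images.
- lid: White porcelain lid, loose, already lying flat in the jar's mouth: disc 108 mm wide, 15 mm thick (lowest 3 mm a black rubber gasket), a round boss on top 44 mm wide and 28 mm high, and a spigot 8 mm deep in the mouth with 4 mm of play. Origin: on its axis at the gasket's underside, on the jar's rim, 117 mm above the bench; the boss's flat top, where the foot presses, is 43 mm above it; z up.
- frame: Fixed green vibrating mill with the white jar (128 mm wide) in its clamp frame: plate 150 x 250 x 12 mm (x, y, z), a housing 68 mm high on its -x side (to x = -185 mm), two steel pillars 16 mm thick, 255 mm high, on its y axis 105 mm either side of the jar. Origin: underside of the plate on the jar's axis. The bridge pivots on the +y pillar, opens to +x and hooks round the -y pillar; z up.
- jar_mouth (a point): Centre of the jar's rim, 117 mm above the bench, on the jar's axis; the lid's origin lies here, within 2 mm.
- bridge (a joint): Angle (rad) of the red swing bridge: a bar 28 mm wide, 209 to 227 mm above the bench, turning level about the +y pillar. 0 = closed against its stop: it lies along the frame's -y from the pivot, the screw over the jar's axis, the hook round the -y pillar. Positive = open, anticlockwise from above, up to 2.3. It stays where left (friction 0.15 N m: 1.5 N at the knob).
- bridge_pivot (a point): The bridge's pivot axis, at the middle of its thickness, on the +y pillar. The screw's axis is 105 mm from it along the bar.
- knob_center (a point): Centre of the black knurled round knob on the clamp screw's axis: 56 mm wide, 28 mm high (top and bottom 14 mm from here), never less than 12 mm above the bar. Clockwise from above = down, 12 mm a turn; knob, screw and foot go down together, 1.3 to 1.9 turns in all from the start. Turning takes 0.2 N m, plus about 0.002 N m per newton at the foot; it stays where left.
- foot: Rubber foot at the lower end of the clamp screw: a black disc 36 mm wide that does not turn with it. Origin: centre of its underside, 99 mm below point knob_center while it is free. Once it touches it gives like a stiff spring, about 15 N for each mm that the screw goes on, and its distance below the knob shrinks by as much. It starts 13 to 19 mm above the level of the boss's top, so it clears the lid as the bridge swings.
- bowl: Bystander: raw clay bowl, 104 mm wide, 48 mm high; origin under its centre.
- beaker: Bystander: raw clay beaker, 72 mm wide, 62 mm high; origin under its centre.
- mug: Bystander: white mug, 80 mm wide, 88 mm high; origin under its centre.
- glaze_jar: Bystander: white jar with black cap, 68 mm wide, 85 mm high; origin under its centre.
- tiles: Bystander: block of bisque tiles, 100 x 100 x 24 mm; origin under its centre.
- small_pot: Bystander: small raw clay pot, 80 mm wide, 68 mm high; origin under its centre.
Not all that is in view belongs to the job. What is shaped like the lid but green is not meant.

How it is judged:
By the outcome, as a careful person would: the job done as asked, in the order asked, and still so for the second after the job is handed in, with the robot touching nothing.
It also fails if it takes over 72 s, if anything falls off the work surface, if the arm or the gripper's body presses on something with over 40 N, if the wrist force passes 120 N, or if a joint passes its speed limit or range.

## Working session

There is one attempt and no reset: what is moved stays moved. The work goes in short steps, each a Python script; the robot and the scene stay as the last script left them, time stands still between calls to the robot, and variables do not carry over. Pictures are saved under pics/ and viewed, and the job is handed in when it is done.

```bash
mkdir -p pics
cat > h.py <<'E'
from cell import env, kin, camera, calibration, job
import numpy as np, cv2
from scipy.spatial.transform import Rotation as R
def pt(cal,u,v,d=None,z=None):
    K=np.array([[cal['fx'],0,cal['cx']],[0,cal['fy'],cal['cy']],[0,0,1]],float)
    p=cv2.undistortPoints(np.array([[[u,v]]],float),K,np.array([cal['k1'],0,0,0],float))[0,0]
    Rm=cv2.Rodrigues(np.array(cal['rvec'],float))[0]; t=np.array(cal['tvec'],float).ravel()
    r=np.array([p[0],p[1],1.])
    o=-Rm.T@t; w=Rm.T@r
    s=d if d is not None else (z-o[2])/w[2]
    return o+s*w
def cloud(name):
    im,d=camera(name); cal=calibration(name)
    K=np.array([[cal['fx'],0,cal['cx']],[0,cal['fy'],cal['cy']],[0,0,1]],float)
    v,u=np.mgrid[0:400,0:640]
    p=cv2.undistortPoints(np.stack([u,v],-1).reshape(-1,1,2).astype(float),K,np.array([cal['k1'],0,0,0],float)).reshape(400,640,2)
    Rm=cv2.Rodrigues(np.array(cal['rvec'],float))[0]; t=np.array(cal['tvec'],float).ravel()
    c=np.dstack([p*d[...,None],d])
    W=(c-t)@Rm
    W[d==0]=np.nan
    return im,d,W
E
python3 - <<'E'
from h import *
s=env.get_state();print(s['time'],s['tcp_pos'],s['orientation'],s['force'],s['opening'],env.nose_length)
for n in ['side','top','wrist']:
    im,d,W=cloud(n); cv2.imwrite(f'pics/{n}0.png',im); np.savez(f'{n}0.npz',im=im,d=d,W=W)
    c=calibration(n);print(n,c)
E
```

```text
0.0 [ 0.21587513 -0.63907505  0.30295355] [-8.58151005e-04  9.86760629e-01  1.62181001e-01 -2.16105756e-04] [-0.02753473  0.04609123 -0.0042065 ] 0.08534132961862252 0.0726
side {'fx': 436.52290580247404, 'fy': 436.52290580247404, 'cx': 322.49692260142683, 'cy': 200.5004978001618, 'k1': -0.07246382713888148, 'rvec': array([ 0.82432986, -2.32602356,  1.32500282]), 'tvec': array([0.43007792, 0.32695716, 1.10967278])}
top {'fx': 431.045765539616, 'fy': 431.045765539616, 'cx': 323.2591297803818, 'cy': 190.42873636265864, 'k1': -0.0741675071104174, 'rvec': array([ 2.164197  , -2.12379204,  0.13446199]), 'tvec': array([0.01089194, 0.5526944 , 1.32593783])}
wrist {'fx': 327.153882266859, 'fy': 327.153882266859, 'cx': 323.0036310272543, 'cy': 203.83049594383093, 'k1': -0.02060663887469541, 'rvec': array([-2.32475603,  1.66769506,  0.2817604 ]), 'tvec': array([-0.67386476, -0.04311721,  0.38101999])}
```

View pics/side0.png

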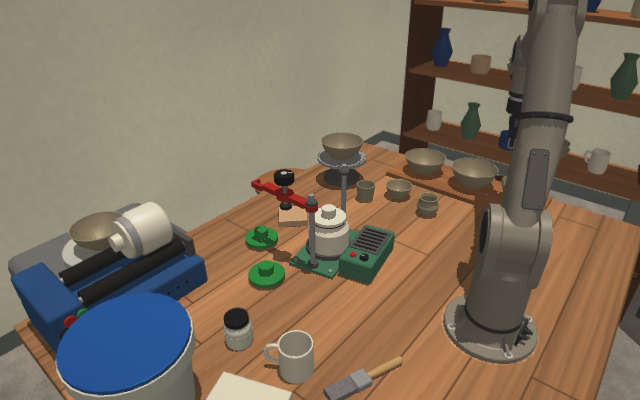

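View pics/top0.png

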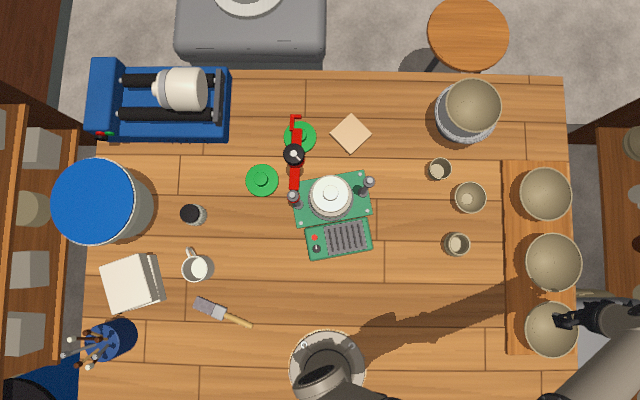

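View pics/wrist0.png

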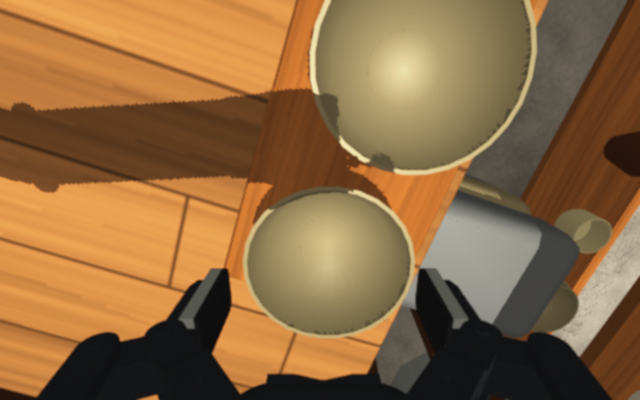

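Run:
```python
from h import *
D=np.load('top0.npz');im=D['im'];W=D['W']
cv2.imwrite('pics/topcrop.png',cv2.resize(im[100:270,230:400],(765,765),interpolation=cv2.INTER_CUBIC))
cal=calibration('top')
x,y,z=W[...,0],W[...,1],W[...,2]
hsv=cv2.cvtColor(im,cv2.COLOR_BGR2HSV)
reg=np.zeros(z.shape,bool);reg[100:225,250:400]=1
red=reg&((hsv[...,0]<6)|(hsv[...,0]>174))&(hsv[...,1]>180)&(z>.19)&(z<.25)
P=W[red];print('red',len(P),np.median(P[:,2]),P.min(0),P.max(0))
c=P[:,:2].mean(0);u,s,vt=np.linalg.svd(P[:,:2]-c);print('bar c',c,'dir',vt[0],np.degrees(np.arctan2(vt[0][1],vt[0][0])))
for a,b,n in [(.26,.34,'knobtop'),(.235,.262,'tall')]:
    m=reg&(z>a)&(z<b)
    nl,lab,st,ce=cv2.connectedComponentsWithStats(m.astype(np.uint8))
    for i in range(1,nl):
        if st[i,4]>4:
            q=W[lab==i];print(n,ce[i].round(1),st[i,4],np.median(q,0).round(4),q.min(0).round(3),q.max(0).round(3))
m=reg&(z>.15)&(z<.17)
nl,lab,st,ce=cv2.connectedComponentsWithStats(m.astype(np.uint8))
for i in range(1,nl):
    if st[i,4]>20: q=W[lab==i];print('boss',ce[i],st[i,4],q.mean(0),q.min(0),q.max(0))
```

```text
red 497 0.22633064183915957 [0.49276371 0.07360163 0.21347697] [0.74215454 0.11617417 0.23427854]
bar c [0.62358557 0.09932276] dir [-0.99988375 -0.01524777] -179.12633331638608
knobtop [293.8 154.2] 395 [0.612  0.0966 0.2877] [0.586 0.07  0.262] [0.643 0.126 0.295]
tall [368.7 181.2] 97 [ 0.55   -0.103   0.2385] [ 0.536 -0.118  0.235] [ 0.567 -0.089  0.26 ]
tall [292.6 195.3] 98 [0.5086 0.0999 0.2387] [0.494 0.086 0.235] [0.525 0.116 0.261]
boss [330.21468927 192.22033898] 177 [ 5.30816102e-01 -5.20512048e-04  1.58992671e-01] [ 0.50874259 -0.02019074  0.15297633] [0.55264763 0.02041122 0.16469023]
```

View pics/topcrop.png

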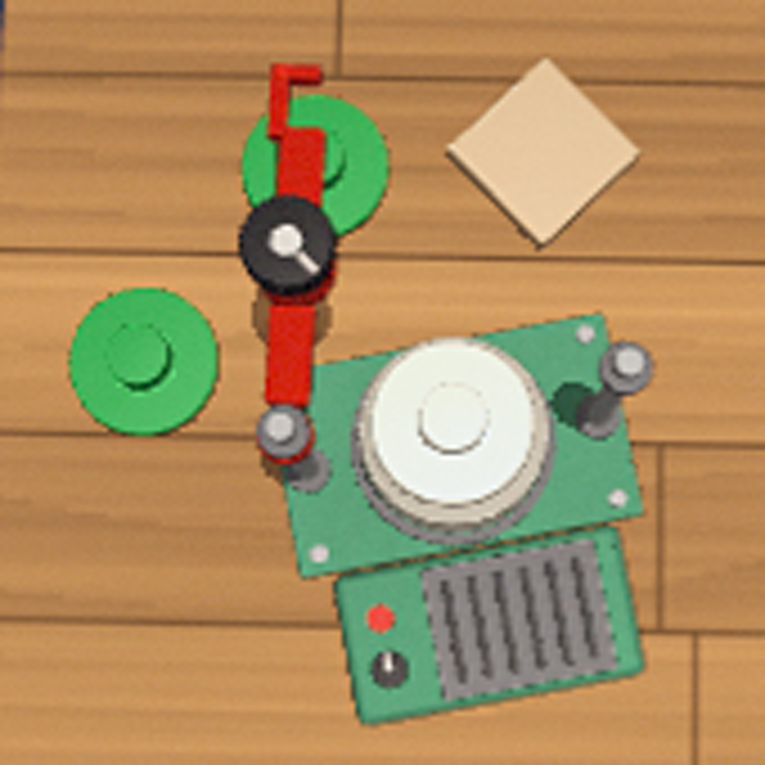

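```bash
cat >> h.py <<'E'
def ori(phi):  # jaw axis (tool y) at yaw phi, pointing down
    y=np.array([np.cos(phi),np.sin(phi),0]);z=np.array([0,0,-1.]);x=np.cross(y,z)
    q=R.from_matrix(np.stack([x,y,z],1)).as_quat();return np.array([q[3],q[0],q[1],q[2]])
PIV=np.array([.5086,.0999]); PIL=np.array([.550,-.103])
THC=np.arctan2(*(PIL-PIV)[::-1])
def kn(th,r=.105): return PIV+r*np.array([np.cos(th),np.sin(th)])
E
python3 - <<'E'
from h import *
print(np.degrees(THC),kn(THC))
def t(p,phi):
    q=kin.inverse_kinematics(np.array(p),ori(phi)); print(np.round(p,3),np.degrees(phi).round(),None if q is None else np.round(q,3))
th0=np.radians(-1)
for f in (th0+np.pi/2,th0-np.pi/2): t([*kn(th0),.326],f);t([*kn(th0),.40],f)
for d in (-60,0,60): t([*kn(THC),.32],THC+np.pi/2+np.radians(d)); t([*kn(THC),.30],THC+np.pi/2+np.radians(d))
t([.216,-.639,.42],np.radians(-71.3))
E
```

```text
-78.46759237170207 [ 0.52959183 -0.00298024]
[0.614 0.098 0.326] 89.0 [ 0.348  0.499 -0.845  1.623  0.394  1.2    0.971]
[0.614 0.098 0.4  ] 89.0 [ 0.363  0.444 -0.869  1.526  0.344  1.332  1.013]
[0.614 0.098 0.326] -91.0 [ 0.186  0.435 -0.601  1.633  0.263  1.156 -2.067]
[0.614 0.098 0.4  ] -91.0 [ 0.223  0.389 -0.654  1.535  0.242  1.299 -2.048]
[ 0.53  -0.003  0.32 ] -48.0 [ 0.351  0.27  -0.55   1.854  0.16   1.061 -1.107]
[ 0.53  -0.003  0.3  ] -48.0 [ 0.342  0.291 -0.542  1.877  0.174  1.021 -1.119]
[ 0.53  -0.003  0.32 ] 12.0 [ 0.437  0.288 -0.656  1.849  0.199  1.071 -0.094]
[ 0.53  -0.003  0.3  ] 12.0 [ 0.429  0.31  -0.651  1.872  0.217  1.031 -0.11 ]
[ 0.53  -0.003  0.32 ] 72.0 [ 0.536  0.315 -0.782  1.843  0.25   1.084  0.909]
[ 0.53  -0.003  0.3  ] 72.0 [ 0.528  0.338 -0.777  1.866  0.272  1.047  0.889]
[ 0.216 -0.639  0.42 ] -71.0 [ 1.13   0.402  0.032  1.407 -0.013  1.332 -0.082]
```

Run:
```python
from h import *
s=env.get_state()
env.movel([.216,-.639,.42],velocity=.25)
k=kn(np.radians(-1))
env.reach(np.array([*k,.42]),ori(np.radians(89)))
s=env.get_state();print(s['time'],s['tcp_pos'],s['qpos'].round(3) if hasattr(s['qpos'],'round') else s['qpos'],s['force'],s['torque'])
im,d,W=cloud('wrist');cv2.imwrite('pics/w1.png',im);np.savez('w1.npz',im=im,d=d,W=W)
z=W[...,2]
m=(z>.277)&(z<.30)
n,l,st,ce=cv2.connectedComponentsWithStats(m.astype(np.uint8))
for i in range(1,n):
    if st[i,4]>100:q=W[l==i];print(ce[i],st[i],np.median(q,0),q.min(0),q.max(0))
print(env.get_state()['time'])
```

```text
3.7083 [0.61391283 0.09689191 0.41983094] [ 0.359  0.429 -0.862  1.497  0.328  1.367  1.027] [ 0.44658682 -0.02418908 -0.3847619 ] [ 0.05232212  0.04119831 -0.00716627]
[326.0194965  222.22998296] [ 284  181   85   83 5283] [0.61125658 0.09889704 0.28770518] [0.58576227 0.07054051 0.27706638] [0.64324331 0.12731592 0.29104844]
3.7583
```

View pics/w1.png

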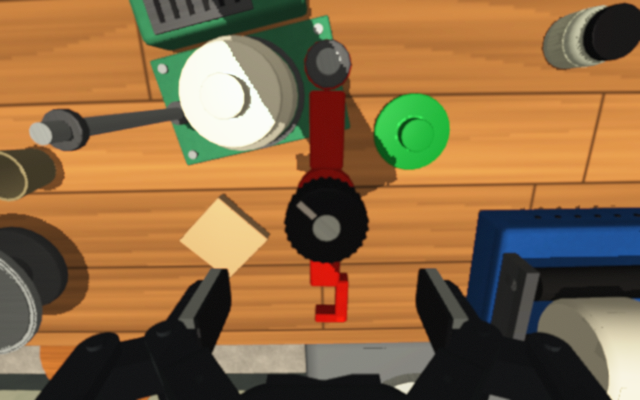

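Run:
```python
from h import *
th0=np.arctan2(.0985-PIV[1],.6125-PIV[0])
env.grip(.066)
env.movel([.6125,.0985,.317],velocity=.12,rot=ori(th0+np.pi/2),stop_force=8)
s=env.get_state();print(s['time'],s['tcp_pos'],s['force'],s['opening'])
f0=np.array(s['force'])
for th in np.linspace(th0,THC+.03,8)[1:]:
    r=env.movel([*kn(th),.317],velocity=.12,rot=ori(th+np.pi/2),stop_force=15)
    s=env.get_state();print(np.degrees(th).round(1),r,round(s['time'],2),s['tcp_pos'].round(4),(s['force']-f0).round(2))
    if r:break
im,d,W=cloud('top');cv2.imwrite('pics/t2.png',cv2.resize(im[100:270,230:400],(765,765),interpolation=cv2.INTER_CUBIC))
```

```text
5.1 [0.61293048 0.09878531 0.31787238] [-0.53622753 -0.19434036 -0.01029176] 0.06621883768349165
-11.6 False 5.44 [0.6118 0.0785 0.3178] [ 0.95  0.85 -0.47]
-22.5 False 5.78 [0.6057 0.0601 0.3173] [ 0.73  1.16 -0.38]
-33.3 False 6.12 [0.5964 0.0423 0.3171] [ 0.25 -1.16  1.11]
-44.2 False 6.47 [0.584  0.0269 0.317 ] [ 0.5  -0.92  0.99]
-55.0 False 6.81 [0.5689 0.0141 0.3169] [-0.71 -1.01  0.49]
-65.9 False 7.15 [0.5517 0.0043 0.3169] [-0.08 -0.67  0.84]
-76.7 False 7.49 [ 0.5332 -0.002   0.317 ] [1.5  0.16 0.12]
```

View pics/t2.png

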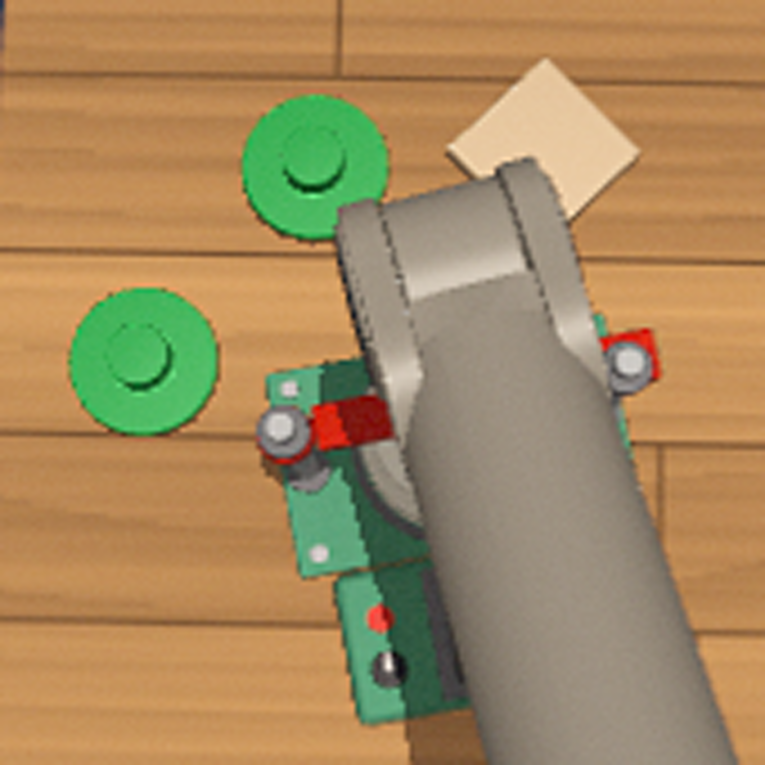

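The bridge has followed and its hook (crop 630,355) is near the -y pillar (630,365). Now I push on to feel the stop.

Run:
```python
from h import *
th=THC-.11
f0=env.get_state()['force']
phi=THC+np.pi/2
r=env.movel([*kn(th),.317],velocity=.03,rot=ori(phi),stop_force=12)
s=env.get_state();p=s['tcp_pos'][:2];v=p-PIV
print(r,s['time'],s['tcp_pos'],s['force']-f0,'tool th',np.degrees(np.arctan2(v[1],v[0])),'THC',np.degrees(THC),np.linalg.norm(v))
```

```text
True 7.925 [ 0.52611129 -0.00297493  0.31749474] [ 6.29039511  0.27073099 -4.15006992] tool th -80.33974721544735 THC -78.46759237170207 0.10435466947286107
```

Run:
```python
from h import *
env.grip(.085)
k=kn(np.radians(-77.6));print(k)
env.movel([*k,.317],velocity=.05)
env.movel([k[0],k[1],.42],velocity=.15)
im,d,W=cloud('wrist');cv2.imwrite('pics/w3.png',im);np.savez('w3.npz',im=im,d=d,W=W)
s=env.get_state();print(s['time'],s['tcp_pos'],s['qpos'].round(3))
z=W[...,2];m=(z>.277)&(z<.30)
n,l,st,ce=cv2.connectedComponentsWithStats(m.astype(np.uint8))
for i in range(1,n):
    if st[i,4]>100:q=W[l==i];print(ce[i],st[i],np.median(q,0),(q.min(0)+q.max(0))/2,q.max(0))
```

```text
[ 0.53114721 -0.00265059]
9.4167 [ 0.53061832 -0.00277753  0.41877025] [ 0.401  0.194 -0.592  1.717  0.112  1.263 -0.003]
[324.97662771 217.95214246] [ 283  177   85   83 5391] [0.53026926 0.00254361 0.28731531] [ 5.31086127e-01 -4.97213081e-04  2.83875702e-01] [0.55952751 0.02851035 0.29072766]
```

View pics/w3.png

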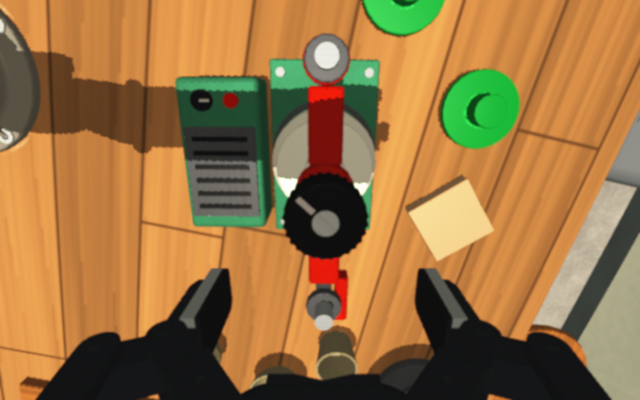

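```bash
cat >> h.py <<'E'
import json
K0=np.array([.5308,-.0015])
PH0=THC+np.pi/2
def qz(z,q7):
    q=kin.inverse_kinematics(np.array([*K0,z]),ori(PH0))
    return np.array(q)
def st(tag=''):
    s=env.get_state();print(tag,round(s['time'],2),'p',s['tcp_pos'].round(4),'F',s['force'].round(2),'T',s['torque'].round(3),'j7',round(s['qpos'][6],3),np.round(s['joint_torque'][6],3),'op',round(s['opening'],4));return s
E
python3 - <<'E'
from h import *
qa=qz(.40,0);qs=qz(.322,0);qe=qz(.322-.012*5.6/2/np.pi,0)
print(qa.round(3),qs.round(3),qe.round(3))
json.dump([list(qs),list(qe)],open('q.json','w'))
qa[6]=2.8;env.goto_joints(qa);st('above')
g=qs.copy();g[6]=2.8;env.goto_joints(g);st('down')
env.grip(.05,f_grip=60);st('grip')
im,d=camera('side');cv2.imwrite('pics/s4.png',cv2.resize(im[130:300,220:420],(800,680)[:2])[:600])
for i in range(1,9):
    a=i/8;g=qs+(qe-qs)*a;g[6]=2.8-5.6*a
    env.goto_joints(g);s=st(i)
    if np.linalg.norm(s['force'])>40: print('F!');break
E
```

```text
[ 0.394  0.208 -0.591  1.743  0.123  1.227 -0.027] [ 0.376  0.276 -0.584  1.847  0.172  1.069 -0.072] [ 0.373  0.287 -0.582  1.86   0.181  1.048 -0.08 ]
above 11.8 p [ 0.5308 -0.0015  0.4   ] F [-0.34  0.53 -0.69] T [0.009 0.032 0.012] j7 2.8 0.006 op 0.0849
down 12.21 p [ 0.5307 -0.0014  0.3222] F [ 0.85 -0.14  0.6 ] T [ 0.031 -0.02  -0.012] j7 2.8 -0.002 op 0.0848
grip 12.6 p [ 0.5319 -0.0012  0.3244] F [-0.6   0.56  4.96] T [-0.07   0.21   0.072] j7 2.8 -0.057 op 0.055
1 13.36 p [ 0.5319 -0.0011  0.3231] F [-0.77  0.55  4.96] T [ 0.114  0.241 -0.079] j7 2.1 0.033 op 0.0549
2 14.07 p [ 0.532  -0.0008  0.3218] F [0.33 1.77 6.61] T [ 0.198  0.232 -0.093] j7 1.4 0.066 op 0.0546
3 14.78 p [ 0.532  -0.0006  0.3205] F [-0.01  1.62  4.86] T [ 0.327  0.22  -0.161] j7 0.7 0.111 op 0.055
4 15.48 p [ 5.320e-01 -4.000e-04  3.191e-01] F [-0.25  2.09  5.04] T [ 0.495  0.221 -0.132] j7 -0.0 0.114 op 0.0545
5 16.19 p [ 5.320e-01 -3.000e-04  3.178e-01] F [-0.21  2.35  5.39] T [ 0.561  0.251 -0.188] j7 -0.7 0.114 op 0.055
6 16.9 p [ 5.322e-01 -5.000e-04  3.165e-01] F [0.29 1.99 4.72] T [ 0.53   0.164 -0.18 ] j7 -1.4 0.166 op 0.0544
7 17.61 p [ 0.5323 -0.0009  0.3151] F [0.09 1.06 6.13] T [ 0.283 -0.007 -0.181] j7 -2.1 0.163 op 0.0548
8 18.32 p [ 0.5322 -0.0011  0.3138] F [0.13 0.29 6.13] T [ 0.144  0.091 -0.071] j7 -2.8 0.118 op 0.0547
```

View pics/s4.png

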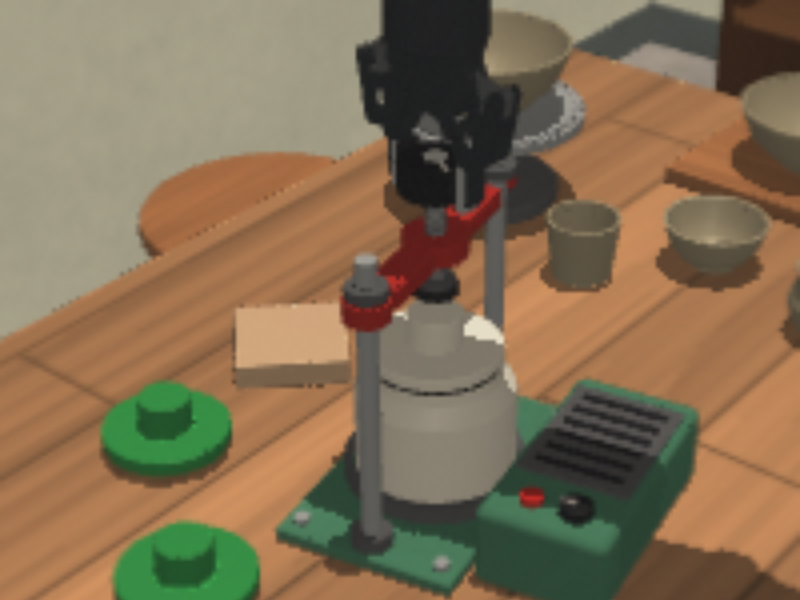

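Run:
```python
from h import *
env.grip(.085);st('open')
env.movel([*K0,.42],velocity=.2)
q=env.get_state()['qpos'].copy();q[6]=0;env.goto_joints(q)
im,d,W=cloud('wrist');cv2.imwrite('pics/w5.png',im[120:320,200:450].repeat(3,0).repeat(3,1));np.savez('w5.npz',im=im,d=d,W=W)
im,d,W2=cloud('side');cv2.imwrite('pics/s5.png',cv2.resize(im[140:290,250:400],(600,600)))
np.savez('s5.npz',im=im,d=d,W=W2)
st()
z=W[...,2];m=(z>.255)&(z<.30)
n,l,stt,ce=cv2.connectedComponentsWithStats(m.astype(np.uint8))
for i in range(1,n):
    if stt[i,4]>100:q=W[l==i];print(ce[i],stt[i],np.median(q,0),(q.min(0)+q.max(0))/2,q.max(0))
```

```text
open 18.73 p [ 0.5308 -0.0015  0.3113] F [ 1.07  0.25 -0.4 ] T [0.022 0.054 0.058] j7 -2.8 0.0 op 0.0853
 21.85 p [ 0.5303 -0.0017  0.4188] F [ 0.34  0.26 -0.65] T [-0.005  0.01  -0.051] j7 -0.0 -0.004 op 0.0853
[329.02066116  56.46280992] [318  43  23  28 484] [0.51007234 0.1020781  0.25646314] [0.51020217 0.10187055 0.25669909] [0.51772907 0.10977408 0.25834073]
[326.22774006 212.27410281] [ 286  171   81   83 5155] [0.53029692 0.00362806 0.27693028] [ 5.31250545e-01 -4.69289291e-04  2.67722517e-01] [0.55960097 0.02865289 0.28041885]
[323.54716981 323.05660377] [315 315  18  17 212] [ 0.55232356 -0.10339205  0.25606636] [ 0.55236718 -0.10338874  0.25652413] [ 0.5598967  -0.09518903  0.25803513]
```

View pics/w5.png

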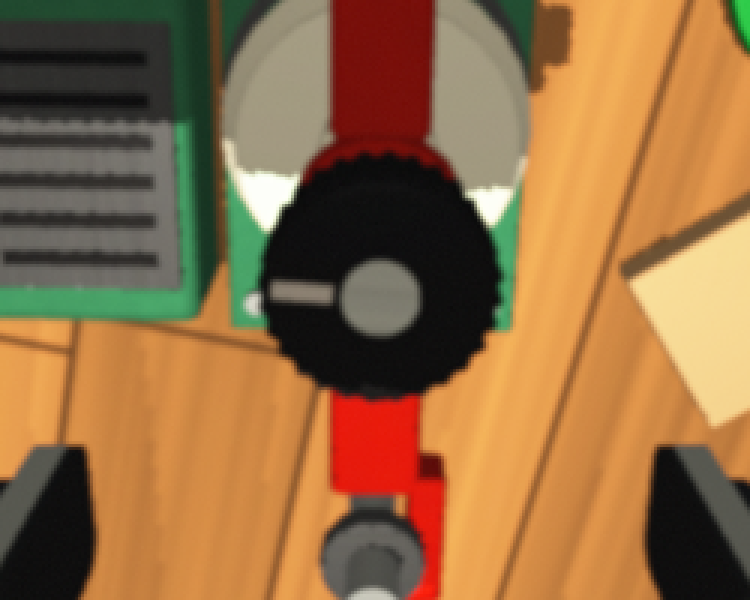

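View pics/s5.png

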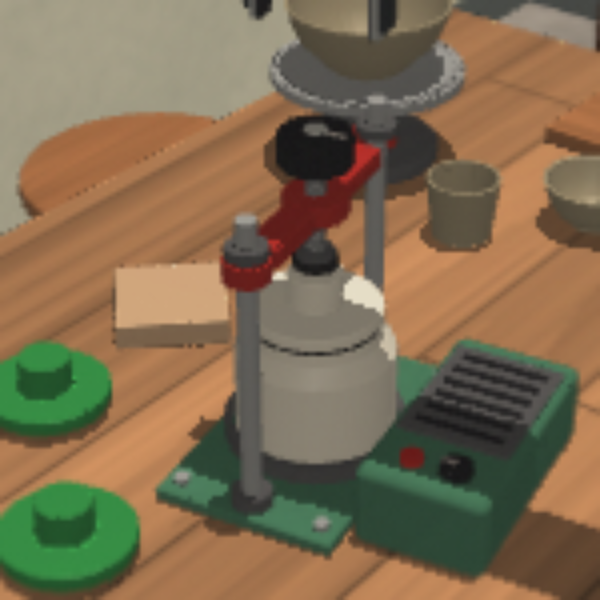

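```bash
cat > step.py <<'E'
from h import *
def mean(n=4):
    T=[];
    for _ in range(n):
        s=env.get_state();T.append([s['torque'][2],s['joint_torque'][6],s['force'][2]]);env.dwell(.03)
    return np.mean(T,0)
def foot(tag):
    im,d=camera('side');g=cv2.cvtColor(im,cv2.COLOR_BGR2GRAY).astype(float)
    np.save(f'side_{tag}.npy',im)
    return g[200:214,320:338].mean(), g[203:213,325:333].mean(1).round(0)
E
python3 - <<'E'
from step import *
qs,qe=map(np.array,json.load(open('q.json')))
dq=(qe-qs)/5.6; dq[6]=0
g=qe.copy();g[6]=2.5
up=qz(.40,0);up[6]=2.5
env.goto_joints(up);env.goto_joints(g);env.grip(.05,f_grip=60);st('grip');print(foot('0'))
for i in range(1,12):
    a=.2*i;h=g+dq*a;h[6]=2.5-a;env.goto_joints(h)
    m=mean();f=foot(str(i));s=env.get_state()
    print(i,round(a,2),round(s['time'],2),m.round(3),round(f[0],2),f[1])
E
```

```text
grip 24.82 p [ 0.532  -0.0012  0.3138] F [-0.9   0.61  5.48] T [0.013 0.213 0.03 ] j7 2.5 -0.057 op 0.0549
(np.float64(93.33730158730158), array([ 49.,  50.,  49.,  29.,  27.,  56., 119., 120., 130., 129.]))
1 0.2 25.37 [-0.23   0.105  6.141] 92.7 [ 49.  50.  49.  29.  28.  54. 119. 120. 130. 129.]
2 0.4 25.86 [-0.206  0.128  6.454] 92.31 [ 49.  49.  49.  32.  27.  42. 119. 119. 130. 129.]
3 0.6 26.35 [-0.204  0.128  6.575] 92.82 [ 49.  49.  50.  34.  27.  36. 110. 119. 130. 129.]
4 0.8 26.84 [-0.195  0.128  6.552] 92.97 [ 49.  49.  50.  35.  28.  35. 108. 119. 130. 129.]
5 1.0 27.33 [-0.191  0.127  6.078] 92.83 [ 50.  49.  50.  39.  28.  34.  99. 120. 130. 129.]
6 1.2 27.82 [-0.257  0.127  6.346] 91.83 [ 53.  49.  51.  40.  27.  33.  93. 120. 131. 129.]
7 1.4 28.32 [-0.201  0.127  6.815] 90.1 [ 53.  49.  51.  43.  27.  27.  85. 120. 130. 130.]
8 1.6 28.81 [-0.215  0.127  6.347] 89.43 [ 55.  49.  51.  45.  27.  28.  71. 120. 131. 130.]
9 1.8 29.3 [-0.224  0.127  6.94 ] 92.02 [ 55.  49.  50.  48.  30.  28.  68. 120. 131. 130.]
10 2.0 29.79 [-0.186  0.127  6.597] 91.83 [ 62.  50.  50.  49.  29.  28.  56. 120. 131. 130.]
11 2.2 30.28 [-0.218  0.127  6.867] 92.25 [ 64.  49.  50.  49.  32.  27.  45. 120. 131. 130.]
```

Run:
```python
from step import *
qs,qe=map(np.array,json.load(open('q.json')))
dq=(qe-qs)/5.6; dq[6]=0
g=qe.copy();g[6]=2.5
n=0
for i in range(12,25):
    a=.2*i;h=g+dq*a;h[6]=2.5-a;env.goto_joints(h)
    m=mean();f=foot(str(i));s=env.get_state()
    print(i,round(a,2),round(s['time'],2),m.round(3),round(f[0],2),f[1],s['tcp_pos'][2].round(4))
    n+=m[1]>.145
    if n>=3: break
```

```text
12 2.4 30.77 [-0.209  0.128  6.401] 92.11 [ 66.  49.  50.  50.  34.  28.  36. 111. 131. 130.] 0.3092
13 2.6 31.27 [-0.212  0.128  6.921] 92.21 [ 68.  49.  49.  50.  36.  27.  36. 106. 130. 130.] 0.3088
14 2.8 31.76 [-0.221  0.121  6.873] 91.58 [ 69.  50.  49.  51.  38.  28.  36. 103. 130. 130.] 0.3085
15 3.0 32.25 [-0.22   0.113  6.785] 91.37 [ 70.  53.  49.  51.  38.  27.  36. 103. 130. 130.] 0.3081
16 3.2 32.74 [-0.173  0.104  7.209] 90.9 [ 68.  54.  49.  51.  38.  27.  36. 100. 130. 129.] 0.3077
17 3.4 33.23 [-0.186  0.095  6.881] 89.96 [ 66.  55.  49.  51.  38.  26.  36.  99. 130. 129.] 0.3074
18 3.6 33.73 [-0.152  0.086  6.542] 90.37 [ 64.  57.  49.  51.  39.  28.  36.  99. 130. 129.] 0.3071
19 3.8 34.22 [-0.157  0.077  6.644] 90.79 [ 62.  60.  49.  51.  39.  27.  36.  99. 129. 129.] 0.3067
20 4.0 34.71 [-0.168  0.068  6.549] 90.56 [ 60.  64.  48.  51.  40.  27.  36.  99. 130. 129.] 0.3064
21 4.2 35.2 [-0.148  0.059  6.496] 90.59 [ 61.  63.  49.  51.  40.  26.  33.  99. 130. 129.] 0.306
22 4.4 35.69 [-0.141  0.05   6.414] 89.85 [ 61.  64.  49.  51.  40.  27.  33.  97. 130. 130.] 0.3056
23 4.6 36.18 [-0.143  0.041  6.949] 87.73 [ 61.  64.  48.  52.  39.  27.  33.  94. 130. 130.] 0.3053
24 4.8 36.67 [-0.117  0.032  7.173] 88.42 [ 61.  63.  49.  52.  40.  27.  33.  91. 130. 130.] 0.3049
```

Run:
```python
from step import *
im,d=camera('wrist');cv2.imwrite('pics/w6.png',im)
st()
a=np.load('side_0.npy');b=np.load('side_24.npy')
cv2.imwrite('pics/s6.png',np.hstack([cv2.resize(x[160:235,290:365],(390,390),interpolation=cv2.INTER_CUBIC) for x in (a,b)]))
```

```text
36.73 p [ 0.5327 -0.0009  0.3049] F [0.64 0.96 6.88] T [ 0.323 -0.256 -0.097] j7 -2.3 0.122 op 0.0545
```

View pics/w6.png

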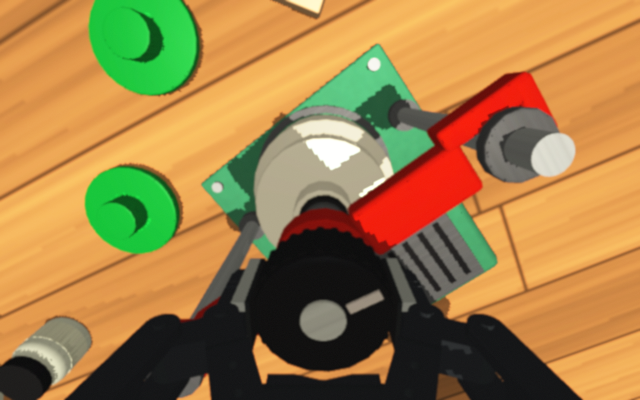

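View pics/s6.png

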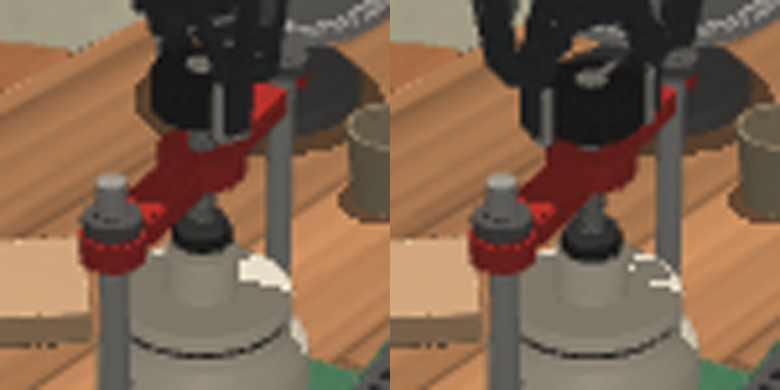

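Run:
```python
from step import *
qs,qe=map(np.array,json.load(open('q.json')))
dq=(qe-qs)/5.6; dq[6]=0
g=qe.copy();g[6]=2.5
for a in (4.6,4.4,4.25):
    h=g+dq*a;h[6]=2.5-a;env.goto_joints(h)
    print(a,mean().round(3))
foot('b')
env.grip(.085);st('open')
env.movel([*K0,.42],velocity=.2)
q=env.get_state()['qpos'].copy();q[6]=0;env.goto_joints(q)
im,d,W=cloud('wrist');cv2.imwrite('pics/w7.png',im[100:360,180:460].repeat(2,0).repeat(2,1))
im,d=camera('side');cv2.imwrite('pics/s7.png',cv2.resize(im[140:290,250:400],(600,600)));st()
z=W[...,2];m=(z>.24)&(z<.30)
n,l,stt,ce=cv2.connectedComponentsWithStats(m.astype(np.uint8))
for i in range(1,n):
    if stt[i,4]>100:q=W[l==i];print(ce[i],stt[i],np.median(q,0),(q.min(0)+q.max(0))/2)
```

```text
4.6 [ 0.28  -0.178  6.887]
4.4 [ 0.274 -0.169  6.537]
4.25 [ 0.267 -0.146  6.509]
open 38.47 p [ 0.5305 -0.0016  0.3031] F [-1.01 -0.79  0.23] T [ 0.059 -0.056 -0.021] j7 -1.75 0.001 op 0.0855
 40.79 p [ 0.5302 -0.0017  0.4186] F [-0.48 -0.12 -0.65] T [ 0.024 -0.002 -0.009] j7 -0.001 -0.007 op 0.085
[329.30902111  57.21113244] [318  44  24  28 521] [0.51015653 0.10176125 0.25644732] [0.51021916 0.10182809 0.24987881]
[327.20362821 208.51141459] [ 288  168   79   82 4906] [0.53083071 0.00381604 0.26908665] [ 5.31897831e-01 -3.46099759e-04  2.58034765e-01]
[323.94852941 317.9877451 ] [316 304  17  28 408] [ 0.55168639 -0.09945655  0.25544447] [ 0.55225353 -0.10331009  0.24889173]
```

View pics/w7.png

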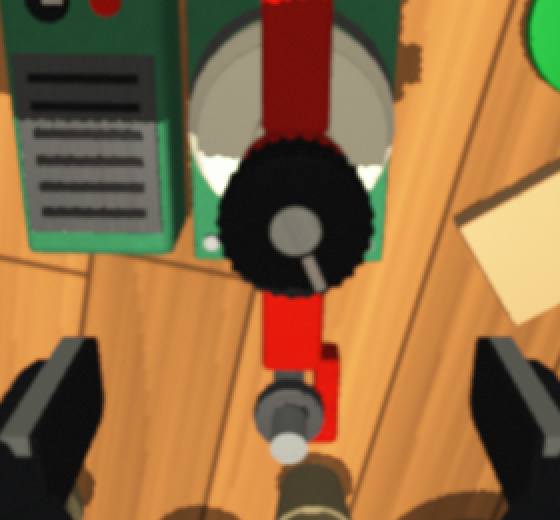

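View pics/s7.png

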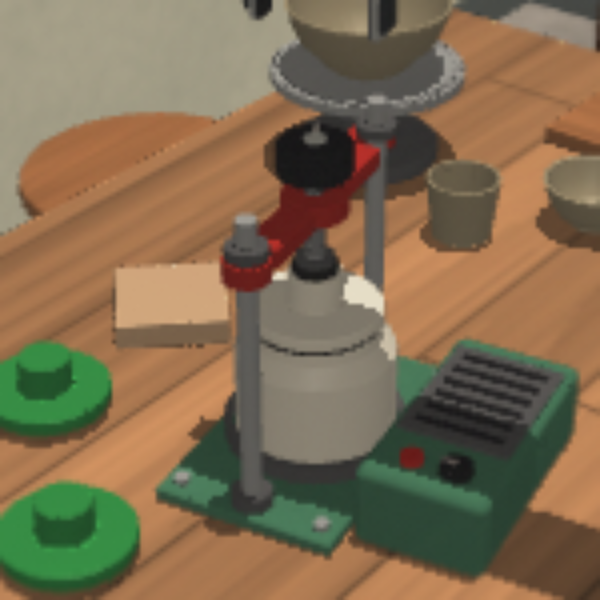

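```bash
cat > bar.py <<'E'
from h import *
def bar(im,W):
    hsv=cv2.cvtColor(im,cv2.COLOR_BGR2HSV)
    red=((hsv[...,0]<6)|(hsv[...,0]>174))&(hsv[...,1]>180)
    out=[]
    for rows in (range(92,150),range(262,278)):
        L=[];Rr=[]
        for r in rows:
            c=np.where(red[r,300:350])[0]
            # split: take main bar run from left
            if len(c)<20: continue
            run=np.split(c,np.where(np.diff(c)>1)[0]+1)[0]
            L.append(run[0]);Rr.append(run[-1])
        if L: out.append((len(L),np.mean(L)+300,np.mean(Rr)+300,(np.mean(L)+np.mean(Rr))/2+300))
    z=W[...,2];res=[]
    for sl in ((slice(20,95),slice(300,350)),(slice(290,345),slice(300,345))):
        m=np.zeros(z.shape,bool);m[sl]=1;m&=(z>.250)&(z<.262)
        ys,xs=np.where(m);res.append((xs.mean().round(2),ys.mean().round(2)))
    # bar in world
    m=red&(z>.222)&(z<.232);m[:, :300]=0;m[:,345:]=0
    P=W[m][:,:2]
    return [tuple(np.round(o,2)) for o in out],res
E
python3 - <<'E'
from bar import *
for n in ('w3','w5'):
    D=np.load(n+'.npz');print(n,bar(D['im'],D['W']))
s=env.get_state();im,d,W=cloud('wrist');np.savez('w8.npz',im=im,d=d,W=W);print('now',s['tcp_pos'],s['time'],bar(im,W))
E
```

```text
w3 ([(np.float64(58.0), np.float64(308.79), np.float64(341.52), np.float64(325.16)), (np.float64(16.0), np.float64(310.0), np.float64(340.75), np.float64(325.38))], [(np.float64(326.46), np.float64(55.1)), (np.float64(323.35), np.float64(320.13))])
w5 ([(np.float64(58.0), np.float64(310.71), np.float64(343.55), np.float64(327.13)), (np.float64(16.0), np.float64(311.0), np.float64(341.06), np.float64(326.03))], [(np.float64(329.02), np.float64(56.67)), (np.float64(323.49), np.float64(321.12))])
now [ 0.53021012 -0.00169365  0.41857003] 40.7917 ([(np.float64(58.0), np.float64(311.36), np.float64(343.98), np.float64(327.67)), (np.float64(16.0), np.float64(312.0), np.float64(342.06), np.float64(327.03))], [(np.float64(329.14), np.float64(56.85)), (np.float64(323.72), np.float64(321.48))])
```

Run:
```python
from bar import *
env.grip(.068)
env.movel([*K0,.31],velocity=.12,rot=ori(PH0),stop_force=10);st('down')
f0=env.get_state()['force']
t=np.array([np.sin(THC),-np.cos(THC)]) # clockwise tangent
p=K0+t*.014
r=env.movel([*p,.31],velocity=.03,stop_force=20);s=st(r);print(s['force']-f0)
env.movel([*K0,.31],velocity=.06);env.grip(.085)
env.movel([.5303,-.0017,.4187],velocity=.2)
q=env.get_state()['qpos'].copy();q[6]=0;env.goto_joints(q)
s=env.get_state();im,d,W=cloud('wrist');np.savez('w9.npz',im=im,d=d,W=W);print('now',s['tcp_pos'],s['time'],bar(im,W))
cv2.imwrite('pics/w9.png',im[100:360,180:460].repeat(2,0).repeat(2,1))
```

```text
down 42.22 p [ 0.5313 -0.0014  0.3108] F [ 0.34 -0.68  0.97] T [0.009 0.029 0.015] j7 -0.08 -0.003 op 0.068
True 42.63 p [ 0.5244 -0.0028  0.3116] F [ 8.49  2.26 -5.67] T [ 0.253 -1.562 -0.033] j7 -0.07 0.04 op 0.0682
[ 8.14910304  2.94732959 -6.64398402]
now [ 0.52936943 -0.00204572  0.41620245] 44.175 ([(np.float64(58.0), np.float64(310.28), np.float64(343.16), np.float64(326.72)), (np.float64(16.0), np.float64(311.0), np.float64(341.06), np.float64(326.03))], [(np.float64(328.33), np.float64(56.44)), (np.float64(323.6), np.float64(323.12))])
```

View pics/w9.png

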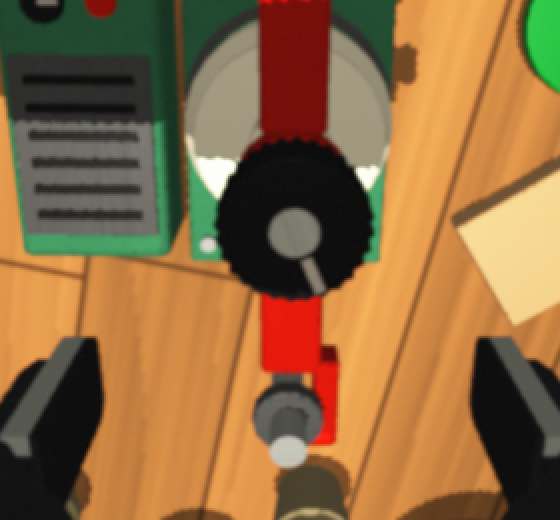

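Run:
```python
from h import *
job.job_done();print(env.get_state()['time'])
```

```text
the job is handed in; nothing more can be done
the job is handed in; nothing more can be done
```

The lid is clamped and the job is handed in, at about 44 s of robot time. I swung the bridge with the pads loosely round the knob until it met its stop, hooked round the -y pillar. I then screwed the knob down in two strokes and let go.

- **Clamping:** The foot touched after about 1.31 turns; the joint-7 torque changed slope there and the side picture showed the foot stop. I went about 0.34 turn past contact before seeing that the torque falls, not rises, after contact, so I backed off. The final position is about 0.26 turn past contact, confirmed by the knob's pointer (245° turned in the second stroke) and by the knob having dropped 8.2 mm, about 0.68 turn.
- **Bridge:** After backing off, the bar looked about 0.004 rad open. I nudged it home again, and the stop-force limit of 20 N tripped. The bar's offset from the pillar line returned to its first at-the-stop value (1.48 px against 1.44 px), and the pointer had not moved.
- **Checks that disagreed:** The drop in torque after contact was about 20% less than the stated spring and pitch predict. I could not settle the bridge's absolute angle to better than about 0.013 rad from the pictures, so "fully home" rests on the felt stop.
- **At hand-in:** The gripper was open and clear above the knob. I touched no other pots, and those in view in the last pictures stood where they were.

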